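# Set the height stop on the specimen

## Task

Push the red-topped height stop of the inspection stand down until its rubber foot rests on the white top of the specimen holder, feeling for the contact so that the specimen is never pressed with more than 15 N. Then lock the stop by swinging the clamp lever clockwise (seen from above) all the way to its end, leaving the foot still touching the specimen, the holder where it stands and the other things on the table alone.

Things in the scene. Friction and masses are not known exactly. Their poses are not given: they have to be found in the camera images.
- stand: Fixed inspection stand: aluminium base plate 150 x 210 x 12 mm, black micrometer stage (top 32 mm above the table), aluminium column on its right (-y) side and a white arm, 62 mm wide, whose top is 145 mm above the table. Origin: on the table under the stop's vertical axis; z up; -x is its front, +y its left. Column and arm lie towards -y (arm from y = -109 to +25 mm and x = -43 to +19 mm).
- stop: Height stop: vertical steel rod 12 mm thick that slides in the arm (60 mm of travel), with a dark rubber foot 18 mm wide below and a red push button 30 mm wide on top. Origin: on its axis at the underside of the unpressed foot; z up. It starts 17 to 41 mm above the specimen. The foot is cushioned: it gives 1 mm per 5 N, 4 mm at most.
- button_top (a point): Middle of the top face of the red button (10 mm thick), 117 mm above the unpressed foot's underside. Nothing stands above it. The stop stays where it is left: its drag is about 4 N and its weight 1.5 N, so about 2.5 N of push moves it down slowly until it meets the specimen. After letting go it keeps touching.
- clamp (a joint): Clamp lever angle, rad: 0 = lever points to the stand's front (-x of the stand), free; grows clockwise seen from above; 1.5 = end stop, lever points to the stand's +y side, locked. It starts at 0 to 0.35, stays where it is left and turns with a steady drag of about 2.5 N at the post. Its vertical turning axis is 20.5 mm in front (-x) of the stop's axis.
- lever_post (a point): Upright black handle post (14 mm thick, orange ring near its top) at the lever's end, 66 mm from the lever's turning axis. The post stands from 154 to 196 mm above the table; this point is on its axis, 178 mm above the table. Grip it from above or push it sideways.
- lever_pivot (a point): Point on the lever's vertical turning axis, at the same height as lever_post.
- holder: Loose specimen holder standing on the stage under the stop: dark steel foot 60 mm wide, 22 mm high, with a white round specimen 42 mm wide above it on a screw. The top of the specimen stands anywhere from 30 to 42 mm above the foot's underside: set anew each time and not reported. Origin: centre of the foot's underside; z up; about 0.5 kg.
- objective: Bystander: upright steel lens barrel, 32 mm wide, 48 mm high; origin: centre of its underside.
- tray: Bystander: blue parts tray 120 x 90 x 30 mm; origin: centre of its underside.
- driver: Bystander: screwdriver lying on the table.
- puck: Bystander: black filter puck 50 mm wide, 14 mm high; origin: centre of its underside.
Things that resemble listed ones, but are neither listed nor needed, are in the scene too. There is more than one size of the holder; the job needs the largest.

How it is judged:
By the outcome, as a careful person would: the job done as asked, in the order asked, and still so for the second after the job is handed in, with the robot touching nothing.
It also fails if it takes over 58 s, if anything falls off the work surface, if the arm or the gripper's body presses on something with over 40 N, if the wrist force passes 120 N, or if a joint passes its speed limit or range.

## Robot

A 6-joint arm with a two-finger parallel gripper is mounted at the origin on the work surface. World frame = base frame: x ahead of the robot, y to its left, z up, the work surface at z = 0. Lengths are in m, angles in rad, forces in N, time in s.
With the tool pointing down it reaches from about 0.325 to 0.9 m from the base axis. Payload 6.1 kg.
Tool frame: the origin (TCP) lies midway between the tips of the shut fingers; the grasp point (between the pads) lies 19 mm behind it; x points along the fingers, z is the direction in which the jaws open and shut, and the axes are right-handed (so a half turn about x gives the same grasp; the last joint's range is limited). The gripper opens to 87 mm and grips with 3 to 60 N. Pads are 19 mm wide; open, the fingers measure 117 mm over their backs; the gripper's body (75 mm by 190 mm) begins 51 mm behind the grasp point.
Start: joints at [-1.232, 0.22, 1.526, -0, 1.395, -0.126], TCP at [0.28, -0.559, 0.223] pointing down, gripper open.
Joint ranges: [-2.98, 2.98], [-0.91, 2.08], [0.09, 2.57], [-1.24, 4.39], [0.2, 2.65], [-2.68, 2.68]. Speed limits (rad/s): [2.57, 2.57, 3.01, 3.14, 3.14, 3.14].

## Interface

Orientations are given as a rotation vector (axis times angle).
In Python, from rig import sense, snapshot, job gives the robot as it stands.
- The arm moves only by the tool send_rows, never from a script. Its argument "targets" is a list of rows, each an object with "linear": the shift along the world's x, y, z in m, a list of three; "turn": the turn about the world's z in degrees. In form: [{"linear": [tx, ty, tz], "turn": turn}, ...]. A call has 1 to 5 rows; each row is the pose to reach, as a shift and turn from the pose measured when the call began; what a row does not reach only later rows make up. A row lasts 1/12 s, in which the tool goes at most 41.7 mm and 7.16 degrees, less where a joint would pass 70% of its speed; a pose out of reach is approached as far as the arm can. A call with a gripper value outside its range is refused whole. "grip" is the opening, from 0 (shut) to 1 (fully open), set as the call begins (left out, the last holds). The fingers move at their own pace and stop on an object; the grip force is fixed at half the most. Time passes only in rows, so rows that repeat a pose let the fingers close. It gives the time, the measured TCP pose, the force and the opening at its end, in the units of the state.
- sense(): the state, without advancing time (a new reading comes with each control period).
- snapshot(name): name is "scene" or "top" or "wrist"; returns a dict with "image" (480x640x3 uint8, red, green, blue), "K" (3x3 intrinsics, pixels), "world_to_cam" (4x4, takes a point from world to camera coordinates). Camera axes: x right, y down, z forward; pixel columns grow to the right and rows downward; lengths in m; the calibration is good to about 2 mm. A picture is of the moment at which its call begins. There is no depth.
- job.hand_in(): hands the job in, once; it reports no verdict.
The state is a dict: "clock": time; "joint_pos": joint angles; "qd": joint speeds; "joint_efforts": joint torques, N m; "tcp_pos": TCP position; "orientation": TCP orientation; "ft_force": force on the tool from outside, world axes, zero at the start; "ft_torque": the same for the moment, N m; "finger_gap": finger opening in m.
Only numpy, scipy, OpenCV 4.12 (cv2) and the standard library are available. Lean on these libraries where they do the work, as an engineer would, in place of code of your own. Each camera call takes 0.05 s, during which the arm holds its last target. There are 200 camera calls.

## Working session

There is one attempt and no reset: what is moved stays moved. The work goes in short steps, Python scripts to look and compute and a tool call to move; the robot and the scene stay as the last step left them, time stands still between calls to the robot, and variables do not carry over. Pictures are saved under pics/ and viewed, on a budget of 10 in all, crops included, one or two more only if the job needs it, and the job is handed in when it is done.

Besides the shell and the picture viewer there is one more tool, called after "Request:" as name(argument=value, ...) on one line, values as JSON. send_rows: Moves the arm, as the interface text tells. Its arguments: {"type":"object","properties":{"targets":{"type":"array","items":{"type":"object","properties":{"linear":{"type":"array","items":{"type":"number"}},"turn":{"type":"number"}}}},"grip":{"type":"number"}},"required":["targets"]}

```bash
ls; mkdir -p pics; cat > h.py <<'E'
import numpy as np, cv2
from rig import sense, snapshot, job
def save(s,n): cv2.imwrite(f'pics/{n}.png',cv2.cvtColor(s['image'],cv2.COLOR_RGB2BGR))
def ray(s,uv):
    T=np.array(s['world_to_cam']);R=T[:3,:3];c=-R.T@T[:3,3]
    d=R.T@np.linalg.inv(s['K'])@np.array([uv[0],uv[1],1.]);return c,d
def onz(s,uv,z):
    c,d=ray(s,uv);return c+d*(z-c[2])/d[2]
def proj(s,p):
    T=np.array(s['world_to_cam']);q=np.array(s['K'])@(T[:3,:3]@np.array(p)+T[:3,3]);return q[:2]/q[2]
def cross(s1,a,s2,b):
    c1,d1=ray(s1,a);c2,d2=ray(s2,b);A=np.c_[d1,-d2];t=np.linalg.lstsq(A,c2-c1,rcond=None)[0]
    p,q=c1+t[0]*d1,c2+t[1]*d2;return (p+q)/2,np.linalg.norm(p-q)
def blobs(s,lo,hi,mn=15):
    h=cv2.cvtColor(s['image'],cv2.COLOR_RGB2HSV);m=cv2.inRange(h,np.array(lo),np.array(hi))
    n,l,st,c=cv2.connectedComponentsWithStats(m);return [(st[i].tolist(),c[i].round(1).tolist()) for i in range(1,n) if st[i][4]>mn]
E
python3 - <<'E'
from h import *
import pickle
S={n:snapshot(n) for n in('scene','top')}
pickle.dump(S,open('s0.pkl','wb'))
for n in S:
    save(S[n],n+'0');print(n,np.round(ray(S[n],(320,240)),3).tolist())
    print('red',blobs(S[n],(0,150,60),(5,255,255)),blobs(S[n],(174,150,60),(180,255,255)));print('orange',blobs(S[n],(6,170,100),(20,255,255)))
print(sense())
E
```

```text
pics
scene [[1.482, 0.455, 0.977], [-0.662, -0.354, -0.661]]
red [([381, 124, 25, 34, 225], [393.4, 144.1]), ([406, 130, 58, 35, 401], [437.0, 151.1]), ([227, 165, 17, 26, 169], [235.3, 176.5]), ([291, 198, 13, 10, 99], [297.0, 202.3])] []
orange [([59, 261, 20, 15, 184], [67.9, 268.4])]
top [[0.498, 0.006, 1.39], [0.101, 0.011, -0.995]]
red [([345, 231, 8, 10, 64], [348.5, 235.2]), ([460, 308, 14, 33, 174], [466.4, 324.3]), ([583, 464, 9, 7, 16], [586.3, 467.1])] []
orange []
{'clock': 0.1, 'joint_pos': array([-1.23207698e+00,  2.21156996e-01,  1.52748885e+00, -1.24233850e-05,
        1.39469052e+00, -1.26135922e-01]), 'qd': array([-4.95213363e-04, -9.29891325e-05, -2.67790245e-03, -7.20141267e-04,
       -7.44073860e-04, -8.84174645e-05]), 'joint_efforts': array([ 6.29541391e-04, -4.95944345e+01, -3.88521409e+01,  7.01383408e-02,
        5.15207159e-02, -7.16848353e-05]), 'tcp_pos': array([ 0.27997091, -0.55816695,  0.22154477]), 'orientation': array([ 0.86140678,  1.39534938, -0.85962796]), 'ft_force': array([ 0.32540961, -0.93525265, -0.95395979]), 'ft_torque': array([0.04718184, 0.0300802 , 0.02344505]), 'finger_gap': 0.08686404252935655}
```

View pics/scene0.png

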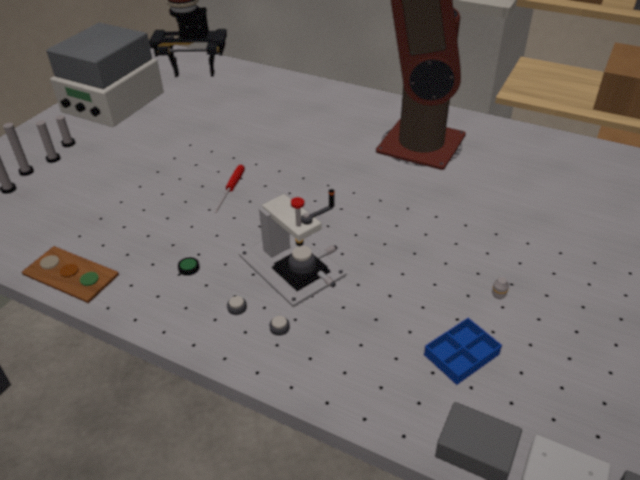

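View pics/top0.png

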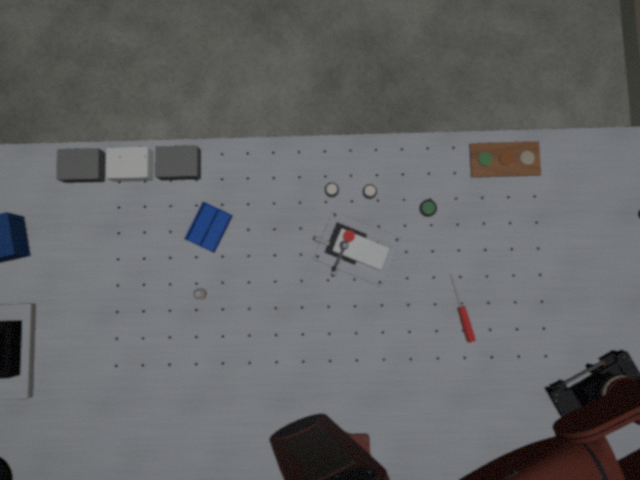

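Scene: the stand has its red button at (297,202) and its lever post at (332,195). The holder under the stop is at (303,260), and smaller look-alike holders stand loose at (236,303) and (279,324). The one on the stage fits the description, so I'll confirm it with an enlarged crop while measuring.

```bash
python3 - <<'E'
from h import *
import pickle
S=pickle.load(open('s0.pkl','rb'))
a,b=S['scene'],S['top']
p,e=cross(a,(297,202.3),b,(348.5,235.2));print('button',p.round(4),e)
im=lambda s,x,y,w,h,f:cv2.resize(s['image'][y:y+h,x:x+w],None,fx=f,fy=f,interpolation=cv2.INTER_CUBIC)
A=im(a,210,180,150,160,3.5);B=im(b,300,210,100,80,3.0)
B=cv2.copyMakeBorder(B,0,A.shape[0]-B.shape[0],0,0,cv2.BORDER_CONSTANT)
cv2.imwrite('pics/crop1.png',cv2.cvtColor(np.hstack([A[:,:500],B]),cv2.COLOR_RGB2BGR))
# white arm in top
h=cv2.cvtColor(b['image'],cv2.COLOR_RGB2HSV);g=b['image'].min(2);print(g[225:275:6,330:395:5])
E
```

```text
button [ 0.6283 -0.0518  0.2074] 0.000842758972998215
[[118  86  44  88 116 121 120 119 117 118 107 121 122]
 [117  39 111  97  46  49  88 118 119 118 117 112 120]
 [ 86  48 149  51  48 132 141  90 118 120 122 119 121]
 [ 55 107  91  98 143 150 149 149 145 141 122 119 119]
 [ 45 146 111 106 149 148 150 148 146 147 146 148 121]
 [100  48  63 119 147 146 146 144 145 146 148 142 122]
 [121  99 110  91  48  71 130 144 148 146 146 126 125]
 [108  60 123 123 122 121 120 125 119 130 143 121 119]
 [109 114 123 120 119 120 122 122 123 124 122 122 118]]
```

View pics/crop1.png

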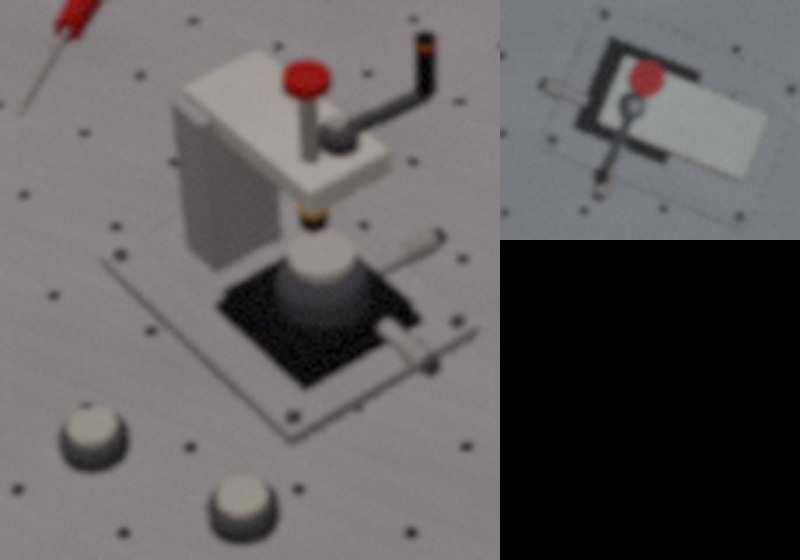

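The crop shows the large holder on the stage under the foot at (303,256), while the loose ones are clearly smaller, so it is the right one. The lever points to the front: post top in scene at (331.4,191.5), in the top view at about (333.7,269.3).

```bash
python3 - <<'E'
from h import *
import pickle
from scipy.spatial.transform import Rotation as R
S=pickle.load(open('s0.pkl','rb'))
a,b=S['scene'],S['top']
bt=onz(b,(348.5,235.2),.208);print('button',bt.round(4))
p,e=cross(a,(331.4,191.5),b,(333.7,269.3));print('post',p.round(4),e)
po=onz(b,(333.7,269.3),.194);print('post top',po.round(4))
pv=onz(b,(344,244.7),.165);print('pivot',pv.round(4))
print('d post-btn',np.linalg.norm((po-bt)[:2]),'piv-btn',np.linalg.norm((pv-bt)[:2]),'post-piv',np.linalg.norm((po-pv)[:2]))
# arm outline in top (white)
g=b['image'].min(2).astype(np.uint8);m=cv2.inRange(g[200:290,310:410],135,255)
n,l,st,c=cv2.connectedComponentsWithStats(m);i=1+st[1:,4].argmax()
pts=np.argwhere(l==i)[:,::-1]+[310,200]
W=np.array([onz(b,q,.145)[:2] for q in pts],np.float32);r=cv2.minAreaRect(W*1000);print(r,cv2.boxPoints(r).round(1).tolist())
print(R.from_rotvec(sense()['orientation']).as_matrix().round(3))
E
```

```text
button [ 0.628  -0.0514  0.208 ]
post [ 0.5469 -0.0142  0.1922] 0.0016336573689938404
post top [ 0.5465 -0.0134  0.194 ]
pivot [ 0.609  -0.0414  0.165 ]
d post-btn 0.08994051905299175 piv-btn 0.021513436484358377 post-piv 0.06845569955922368
((593.463134765625, -98.14739990234375), (102.5233154296875, 57.740234375), 66.59136199951172) [[546.5999755859375, -133.6999969482422], [599.5999755859375, -156.6999969482422], [640.2999877929688, -62.599998474121094], [587.2999877929688, -39.599998474121094]]
[[-0.001  0.894  0.448]
 [ 0.002  0.448 -0.894]
 [-1.     0.    -0.002]]
```

Request:
send_rows(targets=[{"linear": [0.0,0.0,0.035],"turn": 7},{"linear": [0.015,0.02,0.07],"turn": 14},{"linear": [0.035,0.05,0.09],"turn": 21},{"linear": [0.055,0.082,0.09],"turn": 28},{"linear": [0.075,0.114,0.09],"turn": 35}], grip=0)

```text
clock: 0.52
tcp_pos: [0.3558, -0.4438, 0.3135]
orientation: [0.383, 1.535, -0.386]
ft_force: [0.5, 0.5, 0.1]
finger_gap: 0.0611
```

Request:
send_rows(targets=[{"linear": [0.02,0.03,0.0],"turn": 7},{"linear": [0.04,0.06,0.0],"turn": 14},{"linear": [0.06,0.09,0.0],"turn": 21},{"linear": [0.08,0.12,0.0],"turn": 28},{"linear": [0.1,0.15,0.0],"turn": 35}])

```text
clock: 0.93
tcp_pos: [0.4563, -0.292, 0.3132]
orientation: [-0.1, 1.567, 0.099]
ft_force: [0.0, -0.1, 0.1]
finger_gap: 0.0283
```

Request:
send_rows(targets=[{"linear": [0.02,0.03,0.0],"turn": 7},{"linear": [0.04,0.06,0.0],"turn": 14},{"linear": [0.06,0.09,0.0],"turn": 21},{"linear": [0.08,0.12,0.0],"turn": 28},{"linear": [0.1,0.15,0.0],"turn": 35}])

```text
clock: 1.35
tcp_pos: [0.5568, -0.1402, 0.3127]
orientation: [-0.581, 1.491, 0.581]
ft_force: [0.4, -0.2, 0.3]
finger_gap: 0.0016
```

Request:
send_rows(targets=[{"linear": [0.02,0.025,0.0],"turn": 7},{"linear": [0.04,0.05,0.0],"turn": 14},{"linear": [0.06,0.075,0.0],"turn": 21},{"linear": [0.071,0.089,-0.01],"turn": 25},{"linear": [0.071,0.089,-0.04],"turn": 25}])

```text
clock: 1.77
tcp_pos: [0.6319, -0.0481, 0.2769]
orientation: [-0.926, 1.358, 0.917]
ft_force: [0.5, -0.9, 0.8]
finger_gap: 0.0005
```

```bash
python3 - <<'E'
from h import *
import pickle
from scipy.spatial.transform import Rotation as R
S={n:snapshot(n) for n in('scene','top','wrist')}
pickle.dump(S,open('s1.pkl','wb'))
A=S['wrist']['image'];cv2.imwrite('pics/w1.png',cv2.cvtColor(A,cv2.COLOR_RGB2BGR))
s=sense();print(s['tcp_pos'],s['joint_pos'].round(3),R.from_rotvec(s['orientation']).as_matrix().round(3))
w=S['wrist'];print(blobs(w,(0,150,60),(5,255,255)),blobs(w,(6,150,60),(20,255,255)))
for p in([.628,-.0515,.208],[.546,-.014,.196],[.609,-.042,.165]):print(proj(w,p))
E
```

```text
[ 0.62582198 -0.05053021  0.26925163] [-0.206  0.207  1.455  0.     1.486 -1.386] [[-0.007 -0.925  0.381]
 [ 0.002  0.381  0.925]
 [-1.     0.007 -0.001]]
[([294, 239, 43, 42, 1430], [315.1, 259.6])] [([336, 311, 6, 25, 76], [338.8, 322.6]), ([297, 315, 6, 36, 96], [299.1, 331.5]), ([336, 353, 3, 11, 16], [337.3, 358.6]), ([337, 360, 6, 13, 29], [339.6, 366.4]), ([130, 386, 349, 21, 3047], [320.2, 397.5]), ([85, 393, 53, 14, 336], [109.6, 399.2]), ([280, 392, 6, 7, 19], [283.0, 394.1])]
[318.57464055 263.65271173]
[324.59116718 116.23058623]
[320.9332431  216.53668756]
```

View pics/w1.png

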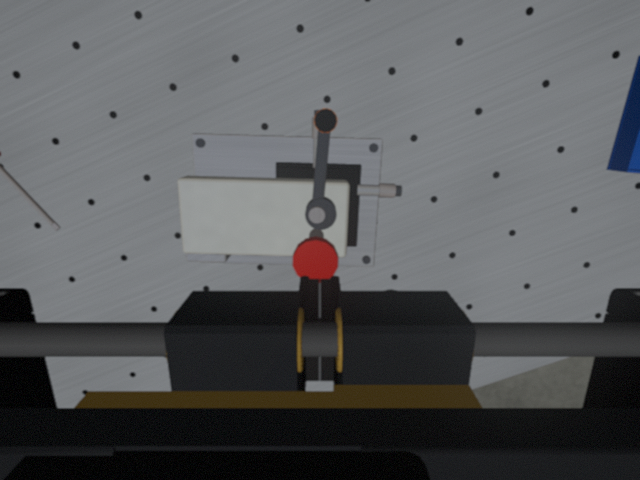

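Wrist view: the button's full disc is at (315,260), the pivot at (319,213), and the post top at (325.5,120). The lever points nearly straight to the front, and the closed finger tips are just behind the button.

```bash
python3 - <<'E'
from h import *
import pickle
S=pickle.load(open('s1.pkl','rb'));w=S['wrist']
b=onz(w,(315.1,259.6),.208);p=onz(w,(325.5,120),.196);v=onz(w,(319,213.5),.165)
print(b,p,v,np.linalg.norm((b-p)[:2]),np.linalg.norm((b-v)[:2]))
q=[onz(w,u,.145)[:2] for u in((180,178),(347,181),(345,256),(184,255))];d=q[1]-q[0];print(np.round(q,4),np.degrees(np.arctan2(d[1],d[0])))
print(sense()['tcp_pos'],sense()['ft_force'])
E
```

```text
[ 0.62462583 -0.05251013  0.208     ] [ 0.54821898 -0.01430474  0.196     ] [ 0.60635017 -0.04245214  0.165     ] 0.0854263425757787 0.02086056782144447
[[ 0.544  -0.1326]
 [ 0.5948 -0.0145]
 [ 0.6511 -0.0379]
 [ 0.6006 -0.1592]] 66.72425413154502
[ 0.62582198 -0.05053021  0.26925163] [-0.08940011  0.15320601  0.2393012 ]
```

Request:
send_rows(targets=[{"linear": [0.0,-0.001,-0.015],"turn": 0},{"linear": [0.0,-0.001,-0.03],"turn": 0},{"linear": [0.0,-0.001,-0.04],"turn": 0},{"linear": [0.0,-0.001,-0.045],"turn": 0},{"linear": [0.0,-0.001,-0.045],"turn": 0}])

```text
clock: 2.33
tcp_pos: [0.6252, -0.052, 0.2237]
orientation: [-0.912, 1.375, 0.922]
ft_force: [0.2, 0.2, -0.5]
finger_gap: 0.0007
```

Request:
send_rows(targets=[{"linear": [0.0,0.0,0.0],"turn": 0},{"linear": [0.0,0.0,0.0],"turn": 0},{"linear": [0.0,0.0,-0.002],"turn": 0},{"linear": [0.0,0.0,-0.004],"turn": 0},{"linear": [0.0,0.0,-0.004],"turn": 0}])

```text
clock: 2.75
tcp_pos: [0.6252, -0.052, 0.2196]
orientation: [-0.912, 1.375, 0.922]
ft_force: [-1.0, -0.5, 0.2]
finger_gap: 0.0006
```

Request:
send_rows(targets=[{"linear": [0.0,0.0,-0.003],"turn": 0},{"linear": [0.0,0.0,-0.006],"turn": 0},{"linear": [0.0,0.0,-0.009],"turn": 0},{"linear": [0.0,0.0,-0.012],"turn": 0},{"linear": [0.0,0.0,-0.015],"turn": 0}])

```text
clock: 3.17
tcp_pos: [0.6251, -0.0519, 0.2046]
orientation: [-0.912, 1.375, 0.922]
ft_force: [-0.9, -0.2, 2.9]
finger_gap: 0.0004
```

Request:
send_rows(targets=[{"linear": [0.0,0.0,-0.002],"turn": 0},{"linear": [0.0,0.0,-0.004],"turn": 0},{"linear": [0.0,0.0,-0.006],"turn": 0},{"linear": [0.0,0.0,-0.008],"turn": 0},{"linear": [0.0,0.0,-0.0095],"turn": 0}])

```text
clock: 3.58
tcp_pos: [0.6251, -0.0519, 0.1949]
orientation: [-0.912, 1.375, 0.922]
ft_force: [-2.1, 1.2, 2.6]
finger_gap: 0.0004
```

Request:
send_rows(targets=[{"linear": [0.0,0.0,-0.0003],"turn": 0},{"linear": [0.0,0.0,-0.0005],"turn": 0},{"linear": [0.0,0.0,-0.0007],"turn": 0},{"linear": [0.0,0.0,-0.001],"turn": 0},{"linear": [0.0,0.0,-0.001],"turn": 0}])

```text
clock: 4.0
tcp_pos: [0.6251, -0.0519, 0.1939]
orientation: [-0.912, 1.375, 0.922]
ft_force: [-1.2, 1.0, 2.6]
finger_gap: 0.0004
```

Request:
send_rows(targets=[{"linear": [0.0,0.0,-0.0005],"turn": 0},{"linear": [0.0,0.0,-0.001],"turn": 0},{"linear": [0.0,0.0,-0.0015],"turn": 0},{"linear": [0.0,0.0,-0.002],"turn": 0},{"linear": [0.0,0.0,-0.002],"turn": 0}])

```text
clock: 4.42
tcp_pos: [0.6251, -0.0519, 0.1918]
orientation: [-0.912, 1.375, 0.922]
ft_force: [-0.1, 0.5, 2.7]
finger_gap: 0.0006
```

Request:
send_rows(targets=[{"linear": [0.0,0.0,-0.0003],"turn": 0},{"linear": [0.0,0.0,-0.0006],"turn": 0},{"linear": [0.0,0.0,-0.001],"turn": 0},{"linear": [0.0,0.0,-0.001],"turn": 0}])

```text
clock: 4.75
tcp_pos: [0.6252, -0.0519, 0.1907]
orientation: [-0.912, 1.375, 0.922]
ft_force: [-0.6, 0.6, 1.6]
finger_gap: 0.0006
```

Request:
send_rows(targets=[{"linear": [0.0,0.0,-0.0003],"turn": 0},{"linear": [0.0,0.0,-0.0006],"turn": 0},{"linear": [0.0,0.0,-0.0008],"turn": 0},{"linear": [0.0,0.0,-0.0008],"turn": 0}])

```text
clock: 5.08
tcp_pos: [0.6251, -0.0519, 0.1898]
orientation: [-0.912, 1.375, 0.922]
ft_force: [-0.5, 0.2, 2.7]
finger_gap: 0.0008
```

Request:
send_rows(targets=[{"linear": [0.0,0.0,-0.0003],"turn": 0},{"linear": [0.0,0.0,-0.0006],"turn": 0},{"linear": [0.0,0.0,-0.0008],"turn": 0},{"linear": [0.0,0.0,-0.0008],"turn": 0}])

```text
clock: 5.42
tcp_pos: [0.6252, -0.0519, 0.189]
orientation: [-0.912, 1.375, 0.922]
ft_force: [-0.3, 0.4, 2.2]
finger_gap: 0.0009
```

Request:
send_rows(targets=[{"linear": [0.0,0.0,-0.0003],"turn": 0},{"linear": [0.0,0.0,-0.0006],"turn": 0},{"linear": [0.0,0.0,-0.0008],"turn": 0},{"linear": [0.0,0.0,-0.0008],"turn": 0}])

```text
clock: 5.75
tcp_pos: [0.6251, -0.0519, 0.1881]
orientation: [-0.912, 1.375, 0.922]
ft_force: [-1.0, 0.2, 2.4]
finger_gap: 0.0007
```

Request:
send_rows(targets=[{"linear": [0.0,0.0,-0.0003],"turn": 0},{"linear": [0.0,0.0,-0.0006],"turn": 0},{"linear": [0.0,0.0,-0.0008],"turn": 0},{"linear": [0.0,0.0,-0.0008],"turn": 0}])

```text
clock: 6.08
tcp_pos: [0.6251, -0.0519, 0.1872]
orientation: [-0.912, 1.375, 0.922]
ft_force: [-0.8, -0.0, 1.4]
finger_gap: 0.0006
```

Request:
send_rows(targets=[{"linear": [0.0,0.0,-0.0003],"turn": 0},{"linear": [0.0,0.0,-0.0006],"turn": 0},{"linear": [0.0,0.0,-0.0008],"turn": 0},{"linear": [0.0,0.0,-0.0008],"turn": 0}])

```text
clock: 6.42
tcp_pos: [0.6252, -0.0519, 0.1868]
orientation: [-0.912, 1.375, 0.922]
ft_force: [-2.7, 1.1, 4.5]
finger_gap: 0.0005
```

Request:
send_rows(targets=[{"linear": [0.0,0.0,-0.0003],"turn": 0},{"linear": [0.0,0.0,-0.0006],"turn": 0},{"linear": [0.0,0.0,-0.0008],"turn": 0},{"linear": [0.0,0.0,-0.0008],"turn": 0}])

```text
clock: 6.75
tcp_pos: [0.6252, -0.0519, 0.1863]
orientation: [-0.912, 1.375, 0.922]
ft_force: [-2.5, 0.3, 4.9]
finger_gap: 0.0002
```

Request:
send_rows(targets=[{"linear": [0.0,0.0,-0.0003],"turn": 0},{"linear": [0.0,0.0,-0.0006],"turn": 0},{"linear": [0.0,0.0,-0.0008],"turn": 0},{"linear": [0.0,0.0,-0.0008],"turn": 0}])

```text
clock: 7.08
tcp_pos: [0.6252, -0.0519, 0.1862]
orientation: [-0.912, 1.375, 0.922]
ft_force: [-3.0, -0.4, 6.4]
finger_gap: 0.0003
```

Request:
send_rows(targets=[{"linear": [0.0,0.0,-0.0003],"turn": 0},{"linear": [0.0,0.0,-0.0006],"turn": 0},{"linear": [0.0,0.0,-0.0006],"turn": 0}])

```text
clock: 7.33
tcp_pos: [0.6252, -0.0519, 0.1861]
orientation: [-0.912, 1.375, 0.921]
ft_force: [-3.9, 0.4, 6.4]
finger_gap: 0.0001
```

Request:
send_rows(targets=[{"linear": [0.0,0.0,0.005],"turn": 0},{"linear": [0.0,0.0,0.025],"turn": 0},{"linear": [0.0,0.0,0.055],"turn": 0},{"linear": [-0.025,0.012,0.075],"turn": 0},{"linear": [-0.05,0.024,0.075],"turn": 0}], grip=0.5)

```text
clock: 7.75
tcp_pos: [0.5776, -0.0286, 0.2658]
orientation: [-0.915, 1.369, 0.915]
ft_force: [0.9, -0.6, 0.9]
finger_gap: 0.0258
```

Request:
send_rows(targets=[{"linear": [-0.02,0.01,0.0],"turn": 0},{"linear": [-0.028,0.014,0.0],"turn": 0},{"linear": [-0.028,0.014,0.0],"turn": 0}])

```text
clock: 8.0
tcp_pos: [0.5487, -0.0139, 0.266]
orientation: [-0.916, 1.368, 0.916]
ft_force: [0.6, 0.6, 0.4]
finger_gap: 0.0413
```

```bash
python3 - <<'E'
from h import *
import pickle
S={n:snapshot(n) for n in('scene','wrist')}
pickle.dump(S,open('s2.pkl','wb'))
s=sense();print(s['tcp_pos'],s['ft_force'],s['finger_gap'])
A=S['scene']['image'][170:300,225:365];A=cv2.resize(A,(430,400),interpolation=cv2.INTER_CUBIC)
B=cv2.resize(S['wrist']['image'][180:480,170:470],(400,400))
cv2.imwrite('pics/c2.png',cv2.cvtColor(np.hstack([A[:,:400],B]),cv2.COLOR_RGB2BGR))
E
```

```text
[ 0.55000901 -0.01490105  0.26549492] [-0.53006749  0.06107435  0.2314082 ] 0.04269489155764779
```

View pics/c2.png

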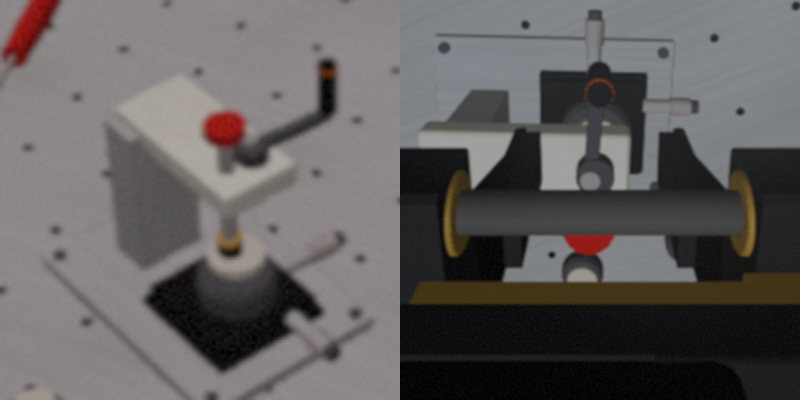

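The foot now rests on the specimen (scene crop at (230,245)). In the wrist crop the post at (600,88) lies midway between the open fingers.

```bash
python3 - <<'E'
from h import *
import pickle
S=pickle.load(open('s2.pkl','rb'));w=S['wrist']
print(onz(w,(320,238),.196),onz(w,(320,247),.19),proj(w,(.548,-.014,.196)))
print(blobs(w,(3,150,60),(15,255,255),8)[:5])
E
```

```text
[ 0.54041883 -0.01039367  0.196     ] [ 0.54797181 -0.01349145  0.19      ] [319.32472045 250.10194883]
[([311, 239, 18, 6, 37], [319.3, 240.8])]
```

Request:
send_rows(targets=[{"linear": [-0.002,0.001,-0.03],"turn": 0},{"linear": [-0.002,0.001,-0.06],"turn": 0},{"linear": [-0.002,0.001,-0.085],"turn": 0},{"linear": [-0.002,0.001,-0.1],"turn": 0},{"linear": [-0.002,0.001,-0.101],"turn": 0}])

```text
clock: 8.52
tcp_pos: [0.5459, -0.0141, 0.1594]
orientation: [-0.912, 1.375, 0.92]
ft_force: [-0.6, 0.4, 0.2]
finger_gap: 0.0435
```

Request:
send_rows(targets=[{"linear": [0,0,0],"turn": 0},{"linear": [0,0,0],"turn": 0},{"linear": [0,0,0],"turn": 0},{"linear": [0,0,0],"turn": 0},{"linear": [0,0,0],"turn": 0}], grip=0)

```text
clock: 8.93
tcp_pos: [0.5467, -0.0143, 0.1606]
orientation: [-0.912, 1.374, 0.918]
ft_force: [0.3, -0.1, 0.7]
finger_gap: 0.0179
```

Request:
send_rows(targets=[{"linear": [0,0,0.003],"turn": 0},{"linear": [0,0,0.003],"turn": 0},{"linear": [0,0,0.003],"turn": 0}])

```text
clock: 9.18
tcp_pos: [0.5464, -0.0141, 0.1626]
orientation: [-0.912, 1.374, 0.919]
ft_force: [4.9, -1.2, -12.5]
finger_gap: 0.013
```

```bash
python3 - <<'E'
import numpy as np
# arc table about pivot, from measured post
b=np.array([.6255,-.0525]);a0=np.radians(66.7);pv=b+.0205*np.array([-np.sin(a0),np.cos(a0)])
t=np.array([.5475,-.0138]);d=t-pv;r=np.hypot(*d);th=np.degrees(np.arctan2(d[1],d[0]));print(pv,r,th,'lever angle',156.7-th)
pv=t-.066*d/r;print(pv)
for k in range(0,100,5):
    q=np.radians(th-k);print(k,((pv+.066*np.array([np.cos(q),np.sin(q)])-t)*1000).round(1))
E
```

```text
[ 0.60667185 -0.04439132] 0.0666118339602517 152.6614402802708 lever angle 4.038559719729193
[ 0.60612835 -0.04411033]
0 [0. 0.]
5 [2.9 5. ]
10 [6.2 9.7]
15 [ 9.8 14.1]
20 [13.9 18.2]
25 [18.3 21.9]
30 [23.  25.3]
35 [28.  28.1]
40 [33.2 30.6]
45 [38.6 32.6]
50 [44.2 34.1]
55 [49.8 35.1]
60 [55.6 35.6]
65 [61.3 35.6]
70 [67.1 35.1]
75 [72.7 34.2]
80 [78.3 32.7]
85 [83.7 30.7]
90 [88.9 28.3]
95 [93.9 25.5]
```

Request:
send_rows(targets=[{"linear": [0.0,0.0,-0.001],"turn": 0},{"linear": [0.003,0.005,-0.001],"turn": -5},{"linear": [0.006,0.0097,-0.001],"turn": -10},{"linear": [0.0098,0.0141,-0.001],"turn": -15},{"linear": [0.0139,0.0182,-0.001],"turn": -20}])

```text
clock: 9.6
tcp_pos: [0.56, 0.0045, 0.1623]
orientation: [-0.64, 1.477, 0.649]
ft_force: [-2.0, 1.0, -1.5]
finger_gap: 0.013
```

Request:
send_rows(targets=[{"linear": [0.0044,0.0037,0.0],"turn": -5},{"linear": [0.0091,0.0071,0.0],"turn": -10},{"linear": [0.0141,0.0099,0.0],"turn": -15},{"linear": [0.0193,0.0124,0.0],"turn": -20},{"linear": [0.0247,0.0144,0.0],"turn": -25}])

```text
clock: 10.02
tcp_pos: [0.5844, 0.0198, 0.1624]
orientation: [-0.296, 1.553, 0.308]
ft_force: [-0.5, 2.7, -4.4]
finger_gap: 0.0131
```

Request:
send_rows(targets=[{"linear": [0.0056,0.0012,0.0],"turn": -5},{"linear": [0.0112,0.002,0.0],"turn": -10},{"linear": [0.017,0.0022,0.0],"turn": -15},{"linear": [0.0227,0.002,0.0],"turn": -20},{"linear": [0.0285,0.0014,0.0],"turn": -25}])

```text
clock: 10.43
tcp_pos: [0.6129, 0.0237, 0.1625]
orientation: [0.052, 1.573, -0.034]
ft_force: [0.5, 8.5, -4.7]
finger_gap: 0.0131
```

Request:
send_rows(targets=[{"linear": [0.003,-0.0003,0.0],"turn": -3},{"linear": [0.006,-0.0008,0.0],"turn": -5},{"linear": [0.009,-0.0014,0.0],"turn": -8},{"linear": [0.0116,-0.002,0.0],"turn": -10},{"linear": [0.014,-0.0028,0.0],"turn": -12}])

```text
clock: 10.85
tcp_pos: [0.6268, 0.0214, 0.1625]
orientation: [0.218, 1.563, -0.198]
ft_force: [0.4, 1.9, -5.4]
finger_gap: 0.013
```

Request:
send_rows(targets=[{"linear": [0.001,-0.0004,0.0],"turn": -1},{"linear": [0.002,-0.0008,0.0],"turn": -2},{"linear": [0.003,-0.0012,0.0],"turn": -2},{"linear": [0.003,-0.0012,0.0],"turn": -2}])

```text
clock: 11.18
tcp_pos: [0.6298, 0.0205, 0.1625]
orientation: [0.245, 1.56, -0.225]
ft_force: [0.5, 2.5, -6.1]
finger_gap: 0.013
```

Not yet against the end stop; I'll continue gently until the force shows it.

Request:
send_rows(targets=[{"linear": [0.001,-0.0004,0.0],"turn": -1},{"linear": [0.002,-0.0008,0.0],"turn": -1},{"linear": [0.002,-0.0008,0.0],"turn": -1}])

```text
clock: 11.43
tcp_pos: [0.6315, 0.0199, 0.1625]
orientation: [0.259, 1.559, -0.238]
ft_force: [-0.9, 2.2, -4.2]
finger_gap: 0.0129
```

Request:
send_rows(targets=[{"linear": [0.001,-0.0004,0.0],"turn": -1},{"linear": [0.002,-0.0008,0.0],"turn": -1},{"linear": [0.002,-0.0008,0.0],"turn": -1}])

```text
clock: 11.68
tcp_pos: [0.6316, 0.0199, 0.1624]
orientation: [0.274, 1.562, -0.252]
ft_force: [-9.3, 4.6, 0.4]
finger_gap: 0.0128
```

Request:
send_rows(targets=[{"linear": [0.001,-0.0004,0.0],"turn": 0},{"linear": [0.002,-0.0008,0.0],"turn": 0},{"linear": [0.002,-0.0008,0.0],"turn": 0}])

```text
clock: 11.93
tcp_pos: [0.6315, 0.0198, 0.1623]
orientation: [0.275, 1.568, -0.252]
ft_force: [-9.2, 4.3, 0.4]
finger_gap: 0.0132
```

Request:
send_rows(targets=[{"linear": [0,0,0],"turn": 0},{"linear": [0,0,0],"turn": 0},{"linear": [0,0,0],"turn": 0},{"linear": [0,0,0],"turn": 0},{"linear": [0,0,0],"turn": 0}], grip=0.5)

```text
clock: 12.35
tcp_pos: [0.6322, 0.0194, 0.163]
orientation: [0.275, 1.566, -0.253]
ft_force: [0.4, -0.0, 0.2]
finger_gap: 0.0383
```

Request:
send_rows(targets=[{"linear": [0,0,0.02],"turn": 0},{"linear": [0,0,0.05],"turn": 0},{"linear": [0,0,0.08],"turn": 0},{"linear": [0,0,0.11],"turn": 0},{"linear": [-0.03,0,0.14],"turn": 0}])

```text
clock: 12.77
tcp_pos: [0.605, 0.0189, 0.3025]
orientation: [0.275, 1.565, -0.253]
ft_force: [-0.2, -0.4, 0.3]
finger_gap: 0.0435
```

Request:
send_rows(targets=[{"linear": [-0.03,0.02,0.0],"turn": 0},{"linear": [-0.06,0.04,0.0],"turn": 0},{"linear": [-0.09,0.06,0.0],"turn": 0},{"linear": [-0.12,0.08,0.0],"turn": 0},{"linear": [-0.14,0.09,0.0],"turn": 0}])

```text
clock: 13.18
tcp_pos: [0.4629, 0.1104, 0.303]
orientation: [0.276, 1.565, -0.252]
ft_force: [0.3, 0.2, 0.0]
finger_gap: 0.0435
```

```bash
python3 - <<'E'
from h import *
import pickle
S={n:snapshot(n) for n in('scene','top','wrist')}
pickle.dump(S,open('s3.pkl','wb'))
s=sense();print(s['tcp_pos'],s['ft_force'],s['finger_gap'])
A=cv2.resize(S['scene']['image'][150:350,210:360],(450,600),interpolation=cv2.INTER_CUBIC)
B=cv2.resize(S['top']['image'][200:300,310:410],(350,350),interpolation=cv2.INTER_CUBIC)
B=cv2.copyMakeBorder(B,0,250,0,0,cv2.BORDER_CONSTANT)
cv2.imwrite('pics/c3.png',cv2.cvtColor(np.hstack([A,B]),cv2.COLOR_RGB2BGR))
E
```

```text
[0.46450817 0.10952068 0.30346823] [ 0.81329382 -0.48959484  0.07921727] 0.043441401612060615
```

View pics/c3.png

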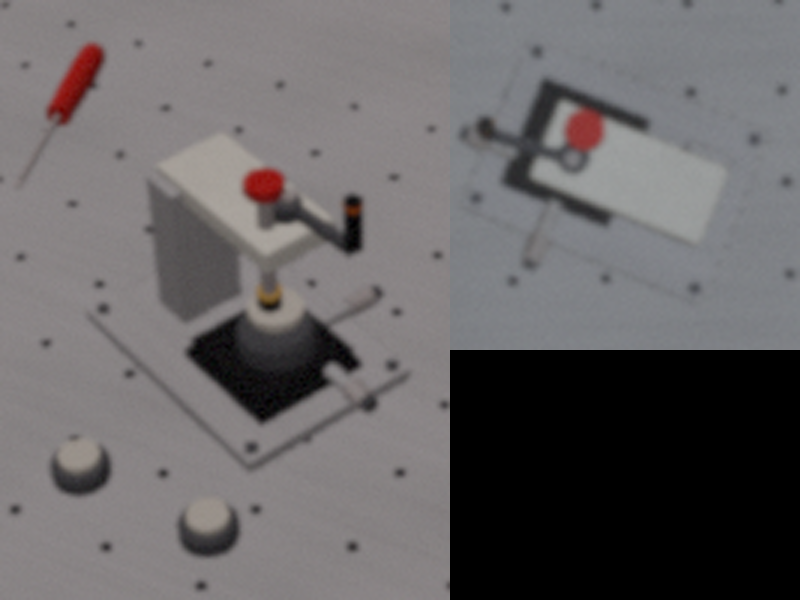

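The foot sits on the specimen (scene crop at (270,305)). The lever is at its end, with the post at (487,128) in the top crop pointing to the stand's +y side. The holder has not moved and the gripper is clear.

```bash
python3 -c "
from h import *
print(job.hand_in(), sense()['clock'])"
```

```text
the job is handed in; nothing more can be done
the job is handed in; nothing more can be done
```

The stop is down on the specimen, the clamp lever is locked at its end, and the job was handed in at about 13.3 s on the robot clock.

- **Stop:** I pushed the button down with shut fingers until the foot met the specimen. Free travel took about 2.5 N. At contact the push rose to 6.4 N, so roughly 4 N is on the specimen, well under 15 N. The readings were single and noisy to about 1 N. They also showed a sideways force of 3 to 4 N while pressing.
- **Lever:** I gripped the post and swung it clockwise until it stalled with about 10 N against the end stop. I then let go and backed well clear. While gripping, one reading reached 12.5 N vertically on the post, and I eased it off straight away.
- **Last checks:** The final pictures show the foot on the white top, the lever pointing to the stand's +y side and the holder where it stood. The two small holders and the screwdriver look untouched; the lens barrel, tray and puck were outside the last crops. No check failed, but after release I judged contact and lever angle only by eye in these pictures.

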